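Bin the rejected coffee sample and hold the bin lock turned

TASK

One of the four sample canisters on the blue tray failed the cupping and is marked with a red lid: stand it upright in the grey reject bin. Then take the yellow service key from its wooden holder, push it fully home in the lock on the bin's post, easing it past the sticky pins with a little wiggling, and turn it a quarter turn clockwise (seen from above) to its stop, so that the steel bar swings across the bin's mouth. The lock springs back, so finish still gripping the key and holding it turned; leave the other canisters, the bowls and the spoon where they are.

Things in the scene. Friction and masses are not known exactly. Their poses are not given: they have to be found in the camera images.
- reject_jar: the rejected sample canister: closed amber cylinder with a red lid and red band, 52 mm diameter, 60 mm tall, about 150 g, standing on the tray (tray floor 5 mm thick). Origin: centre of its underside, z up
- jar_a: a good canister, same size, white lid and white band; leave it. Origin: centre of its underside. The four canisters stand in a square of about 104 mm pitch, in any order
- jar_b: a good canister like jar_a; leave it
- jar_c: a good canister like jar_a; leave it
- reject_bin: fixed grey open bin, outside 160 (its x) by 150 (its y) by 70 mm high, walls 5 mm. Origin: centre of its underside, z up. On its -x side (towards the robot) stands the grey lock post, 60 by 60 mm, 94 mm high, axis 112 mm from the origin along -x, keyway in its brass top
- lock_mouth (a point): centre of the keyway at the post's top face, 94 mm above the table; axes as the bin's. Slot 19 mm along x by 7 mm along y, mouth chamfered 2.5 mm, through a 10 mm plate, continued in the turning cylinder below (18 by 6.5 mm). Sprung round-tipped pins stand 2.8 mm in from its two ends, 4 and 6.5 mm down; passing them takes about 5 to 12 N, less with wiggling
- lock (a joint): turn of the lock cylinder, rad: 0 at rest with its slot along the bin's x, growing clockwise seen from above to a stop at 1.57. It turns only once the key's bit is wholly under the plate (key within 4 mm of home). A spring turns it back (0.03 N m at 0, 0.10 N m at the stop). With the play in the slot it lags the key by up to 0.1 rad
- key: yellow service key, upright, 45 g. Origin: underside of its collar (20 mm wide, 4 mm high), z up. Above: bow 34 mm along x, 10 mm thick along y, 4 to 38 mm up. Below: 5 mm shank to -14, flat bit 16 (x) by 5 mm (y) from -14 to -21, nose 12.5 by 3.5 mm to -24. Same either way round. Home: collar on the lock's face, origin at lock_mouth. Starts in the holder, collar on its top
- key_holder: fixed dark wooden block, 60 (x) by 46 (y) by 50 mm high, with a 20 by 8 mm slot, 28 mm deep, along x in its top for the key. Origin: centre of its underside
- tray: fixed blue tray, 220 by 220 mm, rim 16 mm high, floor 5 mm. Origin: centre of its underside
- bowl_a: white cupping bowl, 88 mm wide, 58 mm high; leave it. Origin: centre of its underside
- bowl_b: white cupping bowl like bowl_a; leave it
- spoon: steel spoon, 160 mm long, lying on the table; leave it
- bin_floor (a point): centre of the bin's inner floor, 5 mm above the table; axes as the bin's
- bar_tip (a point): yellow tip of the steel bar that turns with the lock, 78 mm above the table, bar 4 mm thick, reaching 114 mm from the lock axis. At rest it points along the bin's +y, in front of the bin; after the quarter turn along +x over the bin's mouth, clear above a canister standing inside
There are look-alikes about, which are no part of the job. There is more than one size of the key; the one meant has the size given above. What is shaped like the reject_jar but purple is not meant.

How it is judged:
By the outcome, as a careful person would: the job done as asked, in the order asked, and still so for the second after the job is handed in, while the arm keeps its last pose, push and grip.
It also fails if it takes over 64 s, if anything falls off the work surface, if the arm or the gripper's body presses on something with over 40 N, if the wrist force passes 120 N, or if a joint passes its speed limit or range.

ROBOT

A 7-joint arm with a two-finger parallel gripper is mounted at the origin on the work surface. World frame = base frame: x ahead of the robot, y to its left, z up, the work surface at z = 0. Lengths are in m, angles in rad, forces in N, time in s.
With the tool pointing down it reaches from about 0.4 to 0.875 m from the base axis. Payload 19.3 kg.
Tool frame: the origin (TCP) lies on the centre line of the jaws, within the pads' length; the fingertips stand 14 mm ahead of it and the grasp point (between the pads) lies 5 mm behind it (bot.tip_extent is the distance from the TCP to the fingertips, in m); z points along the fingers, y is the line along which they close (so a half turn about z gives the same grasp; the last joint's range is limited). The gripper opens to 85 mm and grips with 20 to 120 N. Pads are 22 mm wide; open, the fingers measure 114 mm over their backs; the gripper's body (76 mm by 85 mm) begins 54 mm behind the grasp point. The pads swing forward as they close: fully open they stand 13 mm farther back than shut.
Start: joints at [-1.292, 0.521, -0.036, 1.599, 0.021, 1.021, -0.113], TCP at [0.214, 0.587, 0.216] pointing down, gripper open.
Joint ranges: [-2.91, 2.91], [-0.3, 2.13], [-1.5, 1.42], [0.17, 2.43], [-1.26, 4.41], [0.16, 1.93], [-2.52, 2.52]. Speed limits (rad/s): [1.89, 1.89, 2.39, 2.39, 3.01, 3.01, 3.01].

INTERFACE

Orientations are given as [roll, pitch, yaw] about the fixed x, y, z axes, in that order (R = Rz(yaw) Ry(pitch) Rx(roll)).
In Python, from workcell import monitor, grab_frame, camera_model, bot gives the robot as it stands.
- The arm moves only by the tool move_arm, never from a script. Its argument "moves" is a list of rows, each a list of 4 numbers: the shift along the world's x, y, z in mm, then the turn about the world's z in rad. A call has 1 to 12 rows; each row is the pose to reach, as a shift and turn from the pose commanded when the call began; what a row does not reach only later rows make up. A row lasts 1/8 s, in which the tool goes at most 62.5 mm and 10.7 degrees, less where a joint would pass 70% of its speed; a pose out of reach is approached as far as the arm can. A call with a gripper value outside its range is refused whole. "gripper" is the opening, from 0 (shut) to 1 (fully open), set as the call begins (left out, the last holds). The fingers move at their own pace and stop on an object; "newtons" is the grip in N (left out, the last holds). Time passes only in rows, so rows that repeat a pose let the fingers close. It gives the time, the measured TCP pose, the force, the opening and the grip force at its end, in the units of the state.
- monitor.observe(): the state, without advancing time (a new reading comes with each control period).
- grab_frame(name): name is "scene" or "top" or "wrist"; returns the picture (400x640x3 uint8, blue, green, red); there is no depth.
- camera_model(name): a dict with "vfov" (degrees; the focal length in pixels is half the picture's height over the tangent of half this angle, whatever the lens; pixels are square), "cx", "cy" (the principal point, pixels), "R" (3x3) and "t" (3): a world point X has camera coordinates R X + t; the wrist camera has in their place "T_tool_cam" (4x4, takes a point from camera to tool coordinates, whose origin is the TCP and whose axes are the flange's). Camera axes: x right, y down, z forward; pixel columns grow to the right and rows downward; lengths in m; the calibration is good to about 2 mm. A picture is of the moment at which its call begins: read the wrist's pose just before it. camera_model takes no time and is no camera call.
- bot.job_done(): hands the job in; it is judged then, once.
The state is a dict: "clock": time; "qpos": joint angles; "qd": joint speeds; "joint_efforts": joint torques, N m; "position": TCP position; "tool_rot": TCP orientation; "force": force on the tool from outside, world axes, zero at the start; "moment": the same for the moment, N m; "grip_width": finger opening in m; "finger_force": force on a finger pad.
Only numpy, scipy, OpenCV 4.12 (cv2) and the standard library are available. Lean on these libraries where they do the work, as an engineer would, in place of code of your own. Each camera call takes 0.05 s, during which the arm holds its last target. There are 200 camera calls.

## Working session

There is one attempt and no reset: what is moved stays moved. The work goes in short steps, Python scripts to look and compute and a tool call to move; the robot and the scene stay as the last step left them, time stands still between calls to the robot, and variables do not carry over. Pictures are saved under pics/ and viewed, at most 10 in all, crops included, and the job is handed in when it is done.

Besides the shell and the picture viewer there is one more tool, called after "Emit:" as name(argument=value, ...) on one line, values as JSON. move_arm: Moves the arm, as the interface text tells. Its arguments: {"type":"object","properties":{"moves":{"type":"array","items":{"type":"array","items":{"type":"number"}}},"gripper":{"type":"number"},"newtons":{"type":"number"}},"required":["moves"]}

```bash
mkdir -p pics; ls; python3 - <<'E'
from workcell import monitor, grab_frame, camera_model, bot
import cv2,numpy as np
s=monitor.observe(); print({k:np.round(v,3).tolist() for k,v in s.items()})
for n in("scene","top","wrist"):
    f=grab_frame(n); cv2.imwrite(f"pics/{n}0.png",f)
    print(n,camera_model(n))
E
```

```text
pics
{'clock': 0.0, 'qpos': [-1.292, 0.522, -0.036, 1.6, 0.021, 1.021, -0.113], 'qd': [-0.001, -0.002, -0.0, 0.001, 0.0, 0.001, -0.001], 'joint_efforts': [0.001, -92.709, 1.981, -36.995, 0.018, 0.008, -0.0], 'position': [0.214, 0.587, 0.216], 'tool_rot': [-3.14, 0.0, 2.793], 'force': [0.231, -0.362, -1.242], 'moment': [-0.014, 0.02, 0.008], 'finger_force': 0.0, 'grip_width': 0.085}
scene {'vfov': 56.299649236731454, 'cx': 313.4975248415479, 'cy': 197.47346590951142, 'R': array([[ 0.75813721,  0.6520536 , -0.00735308],
       [ 0.38896466, -0.46123888, -0.79747426],
       [-0.52338749,  0.60173482, -0.60330816]]), 't': array([-0.44318659, -0.1154997 ,  1.13850843])}
top {'vfov': 51.604011717595114, 'cx': 323.4689088666162, 'cy': 198.87212959940933, 'R': array([[-5.69327059e-04, -9.99996800e-01, -2.46488241e-03],
       [-9.98453426e-01,  7.05471833e-04, -5.55900853e-02],
       [ 5.55916463e-02,  2.42942134e-03, -9.98450633e-01]]), 't': array([0.04713099, 0.5583816 , 1.19534506])}
wrist {'vfov': 60.526140096857425, 'cx': 318.3605021659661, 'cy': 201.0816460455563, 'T_tool_cam': array([[ 1.15207609e-03, -9.65096200e-01, -2.61893101e-01,
         6.59000368e-02],
       [ 9.99998618e-01,  7.97858963e-04,  1.45885419e-03,
         3.76838253e-04],
       [-1.19898088e-03, -2.61894420e-01,  9.65095786e-01,
        -1.56834751e-01],
       [ 0.00000000e+00,  0.00000000e+00,  0.00000000e+00,
         1.00000000e+00]])}
```

View pics/top0.png

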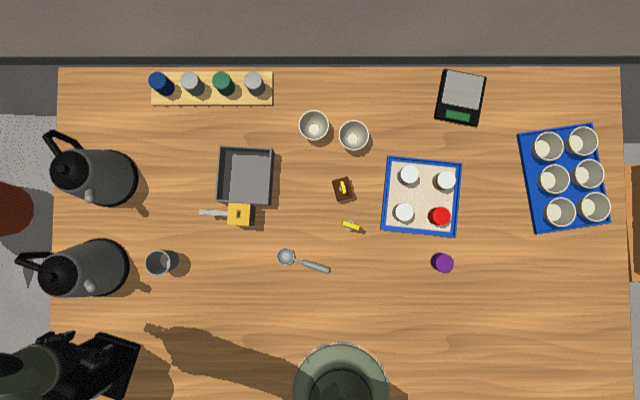

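View pics/scene0.png

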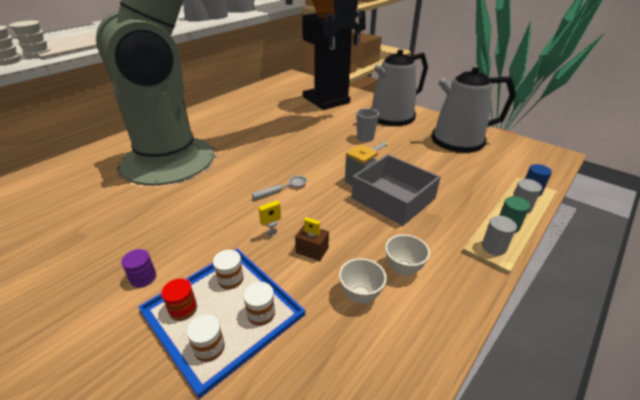

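The top view shows the red jar at (440,216), with the purple decoy at (443,262). The key in its holder is at (343,188) and a second yellow key at (352,226). The post is at (238,213), with the bar pointing left (+y), and the bin is at (245,177). The scene view agrees: red jar (180,298), holder key (312,228), post (362,155).

```bash
cat > h.py <<'E'
from workcell import monitor, grab_frame, camera_model, bot
import cv2,numpy as np
from scipy.spatial.transform import Rotation as Ro
def shot(n,fn=None):
    s=monitor.observe(); f=grab_frame(n)
    if fn: cv2.imwrite("pics/"+fn,f)
    m=camera_model(n); F=200/np.tan(np.radians(m["vfov"]/2))
    if n=="wrist":
        T=np.eye(4);T[:3,:3]=Ro.from_euler("xyz",s["tool_rot"]).as_matrix();T[:3,3]=s["position"];T=T@m["T_tool_cam"]
        C,Rc=T[:3,3],T[:3,:3]
    else: Rc=m["R"].T;C=-Rc@m["t"]
    return dict(img=f,hsv=cv2.cvtColor(f,cv2.COLOR_BGR2HSV),C=C,R=Rc,F=F,c=(m["cx"],m["cy"]),s=s)
def ray(v,p):
    d=v["R"]@np.array([(p[0]-v["c"][0])/v["F"],(p[1]-v["c"][1])/v["F"],1]); return d/np.linalg.norm(d)
def onz(v,p,z):
    d=ray(v,p); return v["C"]+d*(z-v["C"][2])/d[2]
def tri(vs,ps):
    A=np.zeros((3,3));b=np.zeros(3);
    for v,p in zip(vs,ps):
        d=ray(v,p);M=np.eye(3)-np.outer(d,d);A+=M;b+=M@v["C"]
    X=np.linalg.solve(A,b); return X,[np.linalg.norm(np.cross(X-v["C"],ray(v,p)))for v,p in zip(vs,ps)]
def proj(v,X):
    q=v["R"].T@(np.asarray(X)-v["C"]); return v["F"]*q[:2]/q[2]+v["c"]
RNG=dict(red=[((0,170,90),(6,255,255)),((174,170,90),(180,255,255))],yellow=[((22,170,90),(35,255,255))],brass=[((15,110,90),(26,255,255))],
 blue=[((105,170,80),(120,255,255))])
def blobs(v,col,amin=15):
    m=sum(cv2.inRange(v["hsv"],np.array(a),np.array(b)) for a,b in RNG[col])
    cs,_=cv2.findContours(m,cv2.RETR_EXTERNAL,cv2.CHAIN_APPROX_NONE)
    out=[]
    for c in cs:
        M=cv2.moments(c)
        if M["m00"]>=amin: out.append((M["m00"],M["m10"]/M["m00"],M["m01"]/M["m00"],c))
    return sorted(out,key=lambda o:-o[0])
E
python3 - <<'E'
from h import *
t=shot("top");s=shot("scene")
np.set_printoptions(precision=4,suppress=True)
for n,v in(("top",t),("scene",s)):
    for c in RNG:
        for b in blobs(v,c)[:6]: print(n,c,np.round(b[:3],1),np.round(cv2.minAreaRect(b[3]),1).tolist() if 0 else cv2.boundingRect(b[3]), v["hsv"][int(b[2]),int(b[1])])
for n,p,z in(("red",(440,216),.065),("key",(343,186),.07),("post",(238,214),.094),("bin",(245,177),.07)): print(n,onz(t,p,z))
print(tri([t,s],[(343,187),(312,226)]),tri([t,s],[(238,213),(362,153)]),tri([t,s],[(352,226),(270,213)]))
for p in((219,147),(273,148),(271,205),(217,203)): print("rim",onz(t,p,.07))
E
```

```text
top red [242.5 440.3 215.9] (432, 207, 18, 18) [  1 209 225]
top yellow [ 66.  350.6 225.1] (342, 221, 18, 10) [ 29 193 233]
top yellow [ 37.  342.8 187.1] (340, 181, 7, 13) [ 30 200 235]
top brass [172988.     361.4    226.8] (49, 67, 591, 333) [ 16 125 181]
top brass [109.5  63.2 144.7] (56, 138, 18, 14) [ 15 125 183]
top brass [ 38.  102.3 397.6] (90, 395, 24, 5) [ 15 128 187]
top blue [5331.5  421.   196.1] (381, 156, 81, 81) [ 20  42 224]
top blue [2375.   550.1  180.5] (517, 123, 94, 110) [ 25  32 225]
top blue [188.  156.9  80.3] (149, 73, 17, 16) [107 175 130]
scene red [582.  176.4 291.3] (162, 278, 30, 27) [  1 255 228]
scene red [162.5 183.  310.3] (168, 297, 28, 20) [  2 242 115]
scene yellow [352.5 269.5 211.9] (259, 200, 21, 25) [ 24 249  84]
scene yellow [192.  311.5 225.5] (304, 217, 16, 18) [ 24 219  57]
scene brass [135834.5    264.     239.4] (0, 40, 585, 360) [ 16 135 151]
scene brass [205.5 371.4   3.7] (357, 0, 42, 10) [ 19 120 221]
scene brass [100.  367.   38.4] (360, 34, 19, 12) [ 15 152 116]
scene brass [ 63.5 308.6   8.9] (302, 4, 13, 9) [ 19 121 120]
scene brass [ 22.  406.   52.1] (403, 50, 8, 5) [ 19 121 219]
scene blue [1991.5  220.3  335.2] (140, 253, 164, 144) [ 13 135 100]
scene blue [130.  201.3 273.6] (189, 265, 25, 18) [108 218 103]
scene blue [114.5 540.1 170.3] (531, 166, 19, 10) [107 187 132]
red [ 0.5074 -0.2795  0.065 ]
key [ 0.5914 -0.0081  0.07  ]
post [0.5128 0.2802 0.094 ]
bin [0.617  0.2667 0.07  ]
(array([ 0.5883, -0.0081,  0.072 ]), [np.float64(0.00018100433763514187), np.float64(0.00018100433763512243)]) (array([0.5146, 0.28  , 0.091 ]), [np.float64(0.0013160888962199272), np.float64(0.001316088896220034)]) (array([ 0.4814, -0.0312,  0.0647]), [np.float64(0.0026020125706287473), np.float64(0.0026020125706288253)])
rim [0.7019 0.3408 0.07  ]
rim [0.6989 0.1887 0.07  ]
rim [0.5383 0.1933 0.07  ]
rim [0.544  0.3443 0.07  ]
```

Emit:
move_arm(moves=[[300,-300,34,0.32],[300,-300,34,0.32],[300,-300,34,0.32],[300,-300,34,0.32],[300,-300,34,0.32],[300,-300,34,0.32],[300,-300,34,0.32],[300,-300,34,0.32],[300,-300,34,0.32],[300,-300,34,0.32]])

```text
clock: 1.5
position: [0.5128, 0.2884, 0.2502]
tool_rot: [3.141, -0.0, 3.115]
force: [0.3, -0.1, -0.3]
grip_width: 0.0853
finger_force: 0.0
```

```bash
python3 - <<'E'
from h import *
v=shot("wrist","w1.png"); import pickle; pickle.dump(v,open("w1.pkl","wb")); print(v["s"]["clock"],v["s"]["position"],v["s"]["tool_rot"],v["s"]["qpos"])
E
```

```text
1.5 [0.51279961 0.28840361 0.25017449] [ 3.14142379e+00 -4.32703144e-04  3.11451732e+00] [-0.59795804  0.4289728  -0.02073265  1.66088534  0.0094745   1.05207983
  0.922209  ]
```

View pics/w1.png

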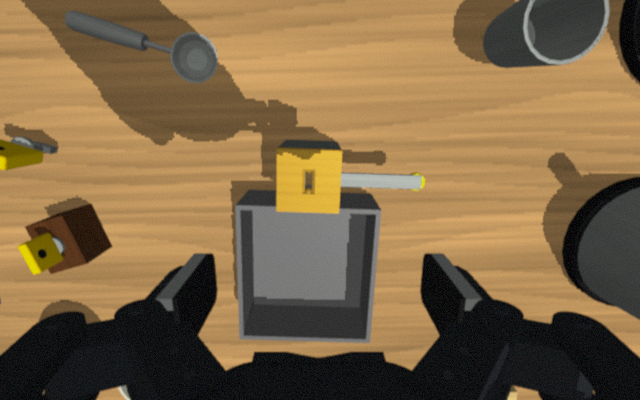

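The wrist view shows the brass plate with corners near (278,149) and (340,213), and the keyway at (309,181) along world x. The bar points right (+y) with its tip at (418,181). The bin rim spans (237,207) to (370,340), and the holder with its key is at (45,250).

Emit:
move_arm(moves=[[30,-130,0,0],[30,-130,0,0],[30,-130,0,0],[30,-130,0,0],[30,-130,0,0]])

```text
clock: 2.17
position: [0.5432, 0.1591, 0.2502]
tool_rot: [3.141, -0.0, 3.115]
force: [-0.1, 0.4, -0.1]
grip_width: 0.0854
finger_force: 0.0
```

```bash
cat >> h.py <<'E'
np.set_printoptions(precision=4,suppress=True)
def keyway(v):
    m=cv2.inRange(v["hsv"],np.array((18,150,60)),np.array((32,255,255)))
    cs,hi=cv2.findContours(m,cv2.RETR_CCOMP,cv2.CHAIN_APPROX_NONE)
    o=[(cv2.contourArea(c),i) for i,c in enumerate(cs) if hi[0][i][3]<0]
    a,i=max(o); out=cs[i]
    h=[c for j,c in enumerate(cs) if hi[0][j][3]==i]
    h=max(h,key=cv2.contourArea) if h else None
    return out,h
def cen(c): M=cv2.moments(c); return M["m10"]/M["m00"],M["m01"]/M["m00"]
E
python3 - <<'E'
from h import *
import pickle
v1=pickle.load(open("w1.pkl","rb")); v2=shot("wrist","w2.png"); pickle.dump(v2,open("w2.pkl","wb")); print(v2["s"]["clock"],v2["s"]["position"])
H=[]
for v in(v1,v2):
    o,h=keyway(v); H.append(h)
    r=cv2.minAreaRect(o); print("plate",r,"hole",None if h is None else (cv2.contourArea(h),cv2.minAreaRect(h),cen(h)))
    P=np.array([onz(v,p,.094) for p in cv2.boxPoints(r)]);print("corners",P[:,:2].tolist(), P.mean(0))
    if h is not None:
        print("slot",onz(v,cen(h),.094), [onz(v,p,.094)[:2] for p in cv2.boxPoints(cv2.minAreaRect(h))])
    for b in blobs(v,"yellow",30): print(b[:3],cv2.minAreaRect(b[3]))
if all(h is not None for h in H): print("tri slot",tri([v1,v2],[cen(h) for h in H]))
E
```

```text
2.175 [0.5432 0.1591 0.2502]
plate ((308.5715637207031, 179.85240173339844), (67.09608459472656, 63.63133239746094), 1.9091525077819824) hole (136.5, ((308.5, 180.0), (18.0, 9.0), 90.0), (308.17704517704516, 180.5262515262515))
corners [[0.540234793826501, 0.2461165523947887], [0.48012680834231286, 0.2516411606845703], [0.4837339852110296, 0.31245078140300264], [0.5441526355575772, 0.3100044159251141]] [0.5121 0.2801 0.094 ]
slot [0.5119 0.2797 0.094 ] [array([0.5029, 0.2761]), array([0.5031, 0.2844]), array([0.5202, 0.2839]), array([0.5199, 0.2755])]
(3116.0, 311.3143453145058, 181.85537013264866) ((308.3681945800781, 179.69174194335938), (63.88783645629883, 62.74570846557617), 2.045408248901367)
(1066.0, 39.876641651031896, 253.47201375859908) ((40.03838348388672, 252.9788818359375), (34.260040283203125, 34.785770416259766), 61.189208984375)
(802.5, 17.77113187954309, 155.87206645898235) ((21.0, 154.5), (29.0, 42.0), 90.0)
plate ((448.927001953125, 143.59512329101562), (72.4391860961914, 67.982421875), 3.8140745162963867) hole (103.5, ((447.06158447265625, 144.50770568847656), (7.1
[... 298 characters left out ...]
 ]
slot [0.5122 0.2774 0.094 ] [array([0.5197, 0.2737]), array([0.5041, 0.2746]), array([0.505 , 0.2811]), array([0.5207, 0.2803])]
(4153.0, 448.5928244642427, 143.70539369130748) ((449.0274353027344, 143.95138549804688), (71.26099395751953, 65.51815032958984), 2.8624050617218018)
(1312.5, 120.93485714285714, 118.28431746031745) ((121.04640197753906, 118.05519104003906), (75.4000015258789, 21.999996185302734), 16.260204315185547)
(790.0, 157.19535864978903, 223.06540084388183) ((157.8139190673828, 223.3087158203125), (36.704837799072266, 25.488204956054688), 65.77225494384766)
tri slot (array([0.5129, 0.2795, 0.0885]), [np.float64(0.00014033778283221155), np.float64(0.00014033778283240633)])
```

View pics/w2.png

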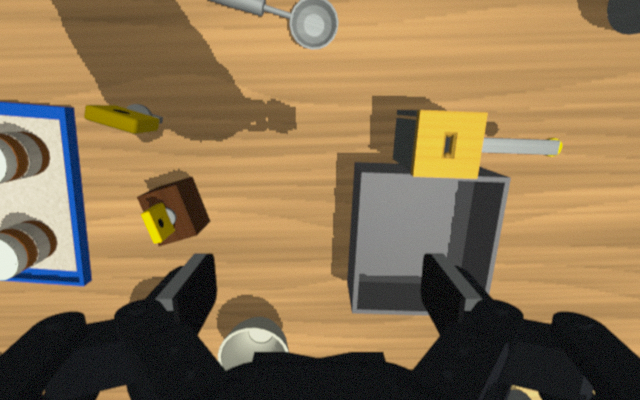

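The second wrist view still shows the keyway at (447,144), with the holder key at (157,223) and the lying decoy key at (121,118). The tray is on the left. I'll move on to the jar.

Emit:
move_arm(moves=[[20,-300,0,0],[20,-300,0,0],[20,-300,0,0],[20,-300,0,0],[20,-300,0,0],[20,-300,0,0],[20,-300,0,0]])

```text
clock: 3.1
position: [0.5639, -0.1412, 0.2501]
tool_rot: [3.141, -0.0, 3.114]
force: [-0.5, 0.1, 0.6]
grip_width: 0.0852
finger_force: 0.0
```

```bash
python3 - <<'E'
from h import *
import pickle
v=shot("wrist","w3.png"); pickle.dump(v,open("w3.pkl","wb")); print(v["s"]["clock"],v["s"]["position"])
for c in("red","yellow"):
  for b in blobs(v,c,30): print(c,b[:3],cv2.boundingRect(b[3]),onz(v,b[1:3],.065))
E
```

```text
3.1 [ 0.5639 -0.1412  0.2501]
red (2033.5, 171.04032456356038, 121.83476764199656) (145, 96, 52, 52) [ 0.5074 -0.2821  0.065 ]
yellow (1061.5, 437.4407285288114, 86.1760087925891) (404, 71, 65, 31) [ 0.4812 -0.0252  0.065 ]
yellow (430.0, 454.4228682170542, 195.72906976744187) (439, 176, 26, 41) [ 0.589  -0.0008  0.065 ]
```

Emit:
move_arm(moves=[[-50,-130,0,0],[-50,-130,0,0],[-50,-130,0,0],[-50,-130,0,0]])

```text
clock: 3.65
position: [0.514, -0.2718, 0.2503]
tool_rot: [3.141, 0.0, 3.113]
force: [0.7, 1.0, -0.5]
grip_width: 0.0851
finger_force: 0.0
```

```bash
python3 - <<'E'
from h import *
import pickle
v=shot("wrist","w4.png"); pickle.dump(v,open("w4.pkl","wb")); print(v["s"]["clock"],v["s"]["position"])
for c in("red","yellow"):
  for b in blobs(v,c,30): print(c,b[:3],cv2.boundingRect(b[3]),onz(v,b[1:3],.065))
E
python3 -c "
import cv2,numpy as np
a=cv2.imread('pics/w3.png');b=cv2.imread('pics/w4.png');cv2.imwrite('pics/w34.png',cv2.resize(np.vstack([a[:270],b[:270]]),None,fx=1,fy=1))"
```

```text
3.65 [ 0.514  -0.2718  0.2503]
red (1889.0, 306.344185636139, 167.93982706899592) (282, 143, 49, 51) [ 0.5063 -0.2829  0.065 ]
yellow (862.5, 576.3101449275363, 137.5855072463768) (529, 123, 77, 30) [ 0.4834 -0.0157  0.065 ]
yellow (408.5, 579.7686658506732, 238.66217870257037) (559, 219, 31, 41) [0.5905 0.0061 0.065 ]
```

View pics/w34.png

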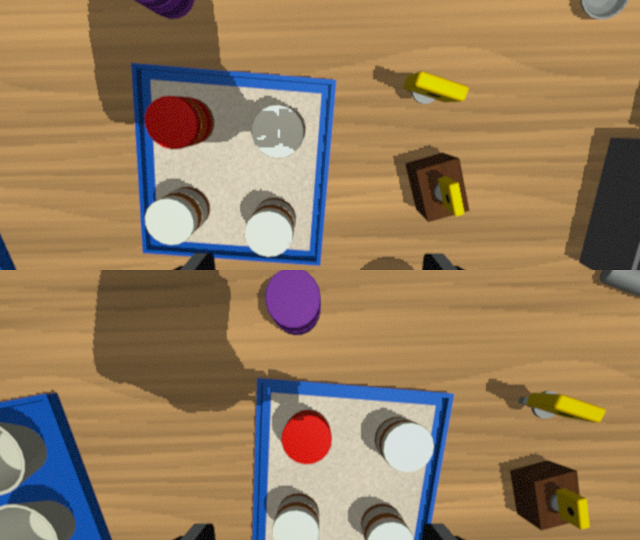

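Both views place the red lid at about (0.507, -0.2825): (171,122) in the first, (306,168) in the second. That fits a lid height of 65 mm. The neighbouring lids are about 104 mm away along +x and +y.

Emit:
move_arm(moves=[[-7,-11,-60,0],[-7,-11,-120,0],[-7,-11,-160,0],[-7,-11,-185,0],[-7,-11,-207,0],[-7,-11,-207,0],[-7,-11,-207,0]])

```text
clock: 4.58
position: [0.5076, -0.2827, 0.0441]
tool_rot: [3.142, 0.001, 3.114]
force: [0.4, -0.1, 0.6]
grip_width: 0.0857
finger_force: 0.0
```

Emit:
move_arm(moves=[[0,0,0,0],[0,0,0,0],[0,0,0,0],[0,0,0,0],[0,0,0,0],[0,0,0,0]], gripper=0.4, newtons=40)

```text
clock: 5.32
position: [0.5072, -0.2838, 0.0443]
tool_rot: [-3.141, 0.002, 3.113]
force: [-1.4, 1.6, 10.2]
grip_width: 0.0493
finger_force: 39.4
```

Emit:
move_arm(moves=[[0,0,30,0],[0,0,80,0],[0,0,130,0],[0,0,130,0]])

```text
clock: 5.82
position: [0.5082, -0.2845, 0.1771]
tool_rot: [-3.139, 0.006, 3.112]
force: [-0.7, 0.2, -2.1]
grip_width: 0.0491
finger_force: 41.7
```

```bash
python3 - <<'E'
from h import *
import pickle
v=pickle.load(open("w1.pkl","rb"))
q=np.array([onz(v,p,.07) for p in((237,207),(380,209),(370,340),(241,340))]);print(q,q.mean(0))
v=pickle.load(open("w2.pkl","rb"))
q=np.array([onz(v,p,.07) for p in((355,165),(508,178),(493,310),(352,312))]);print(q,q.mean(0))
# slot edge angle: gray mask inner floor
for n in("w1","w2"):
    v=pickle.load(open(n+".pkl","rb")); o,h=keyway(v)
    r=cv2.minAreaRect(h);print(r)
s=monitor.observe();print(s["position"],s["grip_width"],s["finger_force"],s["force"])
E
```

```text
[[0.5426 0.2051 0.07  ]
 [0.5486 0.3515 0.07  ]
 [0.7049 0.3434 0.07  ]
 [0.7008 0.1958 0.07  ]] [0.6242 0.2739 0.07  ]
[[0.5329 0.1966 0.07  ]
 [0.5499 0.3499 0.07  ]
 [0.7    0.3511 0.07  ]
 [0.6983 0.1936 0.07  ]] [0.6203 0.2728 0.07  ]
((308.5, 180.0), (18.0, 9.0), 90.0)
((447.06158447265625, 144.50770568847656), (7.194014072418213, 17.612932205200195), 7.125016689300537)
[ 0.5082 -0.2845  0.1771] 0.04906481630438103 41.72976493835449 [-0.7478  0.184  -2.0668]
```

Emit:
move_arm(moves=[[12,56,0,-0.02],[24,112,0,-0.02],[36,168,0,-0.02],[48,224,0,-0.02],[60,282,0,-0.02],[72,340,0,-0.02],[84,396,0,-0.02],[96,452,0,-0.02],[107,506,0,-0.02],[118,556,0,-0.02],[118,558,0,-0.02],[118,558,0,-0.02]])

```text
clock: 7.32
position: [0.6242, 0.2739, 0.1723]
tool_rot: [-3.141, -0.001, 3.093]
force: [-0.3, -1.5, -1.3]
grip_width: 0.0489
finger_force: 41.8
```

Emit:
move_arm(moves=[[0,0,-50,0],[0,0,-90,0],[0,0,-115,0],[0,0,-127,0],[0,0,-127,0],[0,0,-127,0]])

```text
clock: 8.07
position: [0.6253, 0.2743, 0.0474]
tool_rot: [3.141, 0.001, 3.092]
force: [-0.1, 0.9, -1.0]
grip_width: 0.0489
finger_force: 47.1
```

Emit:
move_arm(moves=[[0,0,-2,0],[0,0,-3,0],[0,0,-3,0]])

```text
clock: 8.45
position: [0.6249, 0.2745, 0.0438]
tool_rot: [3.141, 0.001, 3.093]
force: [-0.3, 0.6, 2.7]
grip_width: 0.0488
finger_force: 47.8
```

Emit:
move_arm(moves=[[0,0,0,0],[0,0,0,0],[0,0,0,0]], gripper=0.85)

```text
clock: 8.82
position: [0.6246, 0.2743, 0.0432]
tool_rot: [-3.141, -0.0, 3.093]
force: [-0.7, 0.9, 0.3]
grip_width: 0.0729
finger_force: 0.0
```

Emit:
move_arm(moves=[[0,0,40,0],[0,0,90,0],[0,0,150,0],[-40,0,206,0],[-100,5,206,0],[-100,5,206,0],[-100,5,206,0]])

```text
clock: 9.7
position: [0.525, 0.2794, 0.2497]
tool_rot: [3.141, 0.001, 3.093]
force: [0.5, 0.0, 0.3]
grip_width: 0.0724
finger_force: 0.0
```

```bash
python3 - <<'E'
from h import *
import pickle
v=shot("wrist","w5.png"); pickle.dump(v,open("w5.pkl","wb")); print(v["s"]["clock"],v["s"]["position"],v["s"]["tool_rot"])
E
```

```text
9.7 [0.525  0.2794 0.2497] [3.1413 0.0008 3.093 ]
```

View pics/w5.png

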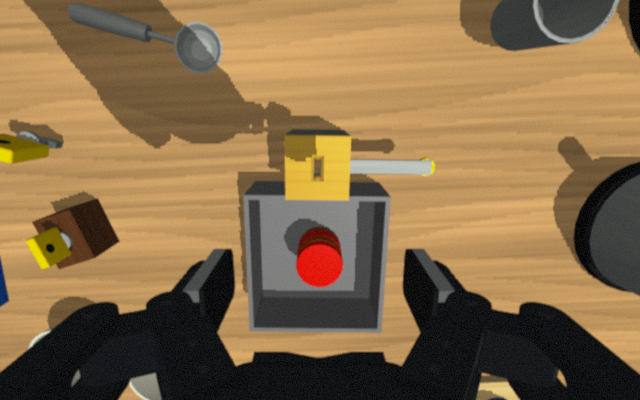

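The red jar stands upright in the bin with its lid at (320,262). The keyway is at (318,167). Next I'll take close views of the lock.

Emit:
move_arm(moves=[[-12,30,-60,0],[-12,30,-60,0],[-12,30,-60,0],[-12,30,-60,0]])

```text
clock: 10.25
position: [0.5139, 0.3087, 0.1902]
tool_rot: [3.141, 0.001, 3.091]
force: [0.2, 0.7, 0.3]
grip_width: 0.0725
finger_force: 0.0
```

```bash
cat > look.py <<'E'
from h import *
import pickle,sys
n=sys.argv[1]; v=shot("wrist",n+".png"); pickle.dump(v,open(n+".pkl","wb")); print(v["s"]["clock"],v["s"]["position"],v["s"]["tool_rot"])
E
python3 look.py w6
```

```text
10.25 [0.5139 0.3087 0.1902] [3.1412 0.0014 3.0914]
```

Emit:
move_arm(moves=[[0,-60,0,0],[0,-60,0,0],[0,-60,0,0]])

```text
clock: 10.68
position: [0.5132, 0.2494, 0.1902]
tool_rot: [3.141, 0.001, 3.092]
force: [0.6, 0.6, -0.4]
grip_width: 0.0727
finger_force: 0.0
```

```bash
python3 look.py w7; cat > lk.py <<'E'
from h import *
import pickle,sys
V=[pickle.load(open(n+".pkl","rb")) for n in sys.argv[1:]];H=[]
for v in V:
    o,h=keyway(v);H.append(h)
    if h is None: print("none"); continue
    hp=np.array([onz(v,p[0],.094)[:2] for p in h],np.float32)*1000
    op=np.array([onz(v,p[0],.094)[:2] for p in o],np.float32)*1000
    print("hole",cen(h),cv2.minAreaRect(hp),"plate",cv2.minAreaRect(op))
    w,U=np.linalg.eigh(np.cov((hp-hp.mean(0)).T));print("axis",np.arctan2(U[1,1],U[0,1]),"c",onz(v,cen(h),.094))
print(tri(V,[cen(h) for h in H]))
E
python3 lk.py w6 w7
python3 -c "
import cv2,numpy as np
a=cv2.imread('pics/w6.png')[60:230,200:440];b=cv2.imread('pics/w7.png')[60:230,200:440];cv2.imwrite('pics/c.png',cv2.resize(np.hstack([a,b]),None,fx=1.6,fy=1.6))"
```

```text
10.675 [0.5132 0.2494 0.1902] [3.1405 0.0012 3.0918]
hole (279.8401453224341, 196.613987284287) ((512.0350341796875, 280.2186584472656), (7.661824703216553, 16.55658531188965), 85.7224349975586) plate ((512.01904296875, 279.5049133300781), (60.932559967041016, 60.57257843017578), 87.15240478515625)
axis -3.1305482860927527 c [0.512  0.2801 0.094 ]
hole (356.30101569713753, 193.5614035087719) ((511.854248046875, 278.9477844238281), (7.687077045440674, 16.457395553588867), 87.18467712402344) plate ((511.99468994140625, 279.4322814941406), (60.79110336303711, 60.84599685668945), 86.14897918701172)
axis 3.039025177302863 c [0.5118 0.279  0.094 ]
(array([0.5131, 0.2795, 0.0894]), [np.float64(7.601782513950399e-05), np.float64(7.601782513957073e-05)])
```

View pics/c.png

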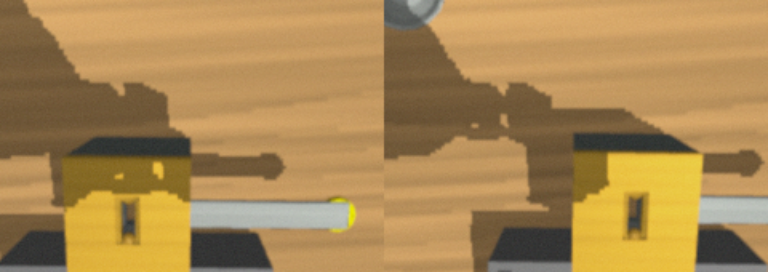

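In both crops the slot sits centred on the plate. The lock is at (0.512, 0.2795), with yaw about -0.055. Next is the key.

Emit:
move_arm(moves=[[0,-30,20,0],[30,-80,20,0],[87,-220,20,0],[87,-220,20,0],[87,-220,20,0],[87,-220,20,0],[87,-220,20,0]])

```text
clock: 11.6
position: [0.5996, 0.0308, 0.2093]
tool_rot: [3.141, -0.0, 3.094]
force: [-0.9, -0.4, 0.0]
grip_width: 0.0727
finger_force: 0.0
```

```bash
python3 look.py k1
```

```text
11.6 [0.5996 0.0308 0.2093] [ 3.141  -0.0001  3.0943]
```

Emit:
move_arm(moves=[[0,-60,0,0],[0,-60,0,0],[0,-60,0,0]])

```text
clock: 12.02
position: [0.5997, -0.0295, 0.2094]
tool_rot: [3.141, 0.0, 3.094]
force: [-0.1, 0.2, -0.8]
grip_width: 0.0725
finger_force: 0.0
```

```bash
python3 look.py k2; python3 - <<'E'
from h import *
import pickle
V=[pickle.load(open(n+".pkl","rb")) for n in("k1","k2")]
for v in V:
    bs=blobs(v,"yellow",60)
    for b in bs: print(b[:3],cv2.boundingRect(b[3]),onz(v,b[1:3],.088),cv2.minAreaRect(b[3]))
    p=proj(v,(.588,-.005,.06)).astype(int);print(p)
    m=cv2.inRange(v["hsv"],np.array((3,80,20)),np.array((14,255,140)))
    cs,_=cv2.findContours(m,cv2.RETR_EXTERNAL,cv2.CHAIN_APPROX_NONE)
    for c in cs:
        if cv2.contourArea(c)>800: print("holder",cv2.contourArea(c),cen(c),cv2.boundingRect(c))
a,b=[v["img"] for v in V]
def crop(v):
    x,y=proj(v,(.588,-.005,.07)).astype(int); x0=min(max(x-100,0),440);y0=min(max(y-100,0),200); print(x0,y0); return v["img"][y0:y0+200,x0:x0+200]
cv2.imwrite("pics/k12.png",cv2.resize(np.hstack([crop(v) for v in V]),None,fx=2,fy=2,interpolation=cv2.INTER_NEAREST))
E
```

```text
12.025 [ 0.5997 -0.0295  0.2094] [3.1411 0.0001 3.0937]
(2498.0, 622.2050974112623, 65.77748865759274) (597, 19, 43, 86) [0.5137 0.2669 0.088 ] ((619.1568603515625, 61.32293701171875), (42.192752838134766, 84.53694915771484), 1.7357046604156494)
(1456.5, 235.3097608422016, 43.57203341343403) (200, 23, 72, 43) [ 0.4847 -0.0252  0.088 ] ((235.49395751953125, 44.0198974609375), (75.16128540039062, 23.126550674438477), 16.927513122558594)
(666.0, 272.5305305305305, 174.47897897897897) (259, 152, 27, 46) [ 0.585  -0.0055  0.088 ] ((272.8138732910156, 174.61312866210938), (43.91398239135742, 18.026947021484375), 70.01689147949219)
[277 171]
holder 3109.0 (277.4863300096494, 167.24375469068295) (243, 129, 67, 76)
(1498.0, 311.06853582554515, 39.34212283044059) (279, 19, 65, 43) [ 0.4844 -0.0288  0.088 ] ((310.1453857421875, 40.47615051269531), (64.71382904052734, 27.762723922729492), 17.2414608001709)
(487.0, 342.83025325119775, 171.7446954140999) (332, 149, 23, 45) [ 0.5855 -0.0079  0.088 ] ((342.6744079589844, 171.25799560546875), (45.27814483642578, 12.825824737548828), 72.6459732055664)
[343 168]
holder 3050.0 (339.777650273224, 163.67245901639345) (308, 126, 65, 76)
176 74
244 70
```

View pics/k12.png

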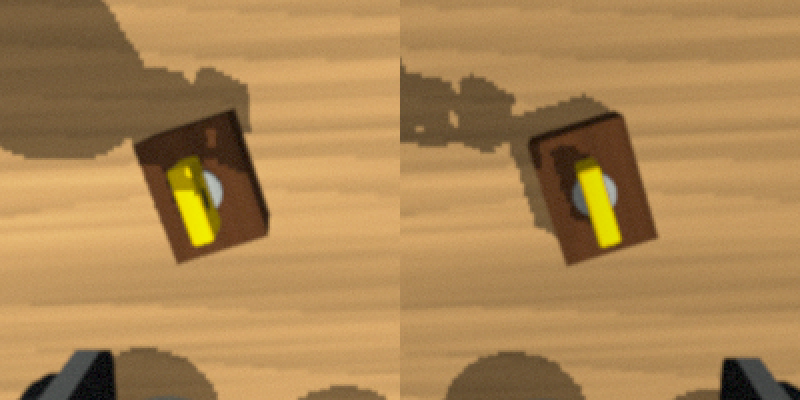

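The bow top shows as the yellow strip, from (337,152) to (350,192) in view k2. The collar disc is at (341.5,166.5), and the holder is rotated by about -17°. The bow measures about 36x10 mm, so this is the right size.

```bash
python3 - <<'E'
from h import *
import pickle
v=pickle.load(open("k2.pkl","rb")); u=pickle.load(open("k1.pkl","rb"))
for w in(u,v):
    b=min((b for b in blobs(w,"yellow",60)),key=lambda b:abs(b[2]-172))
    m=np.zeros((400,640),np.uint8); cv2.drawContours(m,[b[3]],-1,255,-1)
    m&=cv2.inRange(w["hsv"],np.array((20,150,190)),np.array((36,255,255)))
    p=np.argwhere(m)[:,::-1].astype(float); X=np.array([onz(w,q,.088)[:2] for q in p])*1000
    r=cv2.minAreaRect(X.astype(np.float32)); bb=np.array([onz(w,q[0],.088)[:2] for q in b[3]],np.float32)*1000
    print("bright",r,"all",cv2.minAreaRect(bb))
    ev,U=np.linalg.eigh(np.cov(X.T)); print("axis",np.arctan(U[1,1]/U[0,1]), "mean px",p.mean(0))
hold=[(533,150),(622,117),(657,238),(567,265)]
q=np.array([onz(v,((x-400)/2+244,y/2+70),.05)[:2]*1000 for x,y in hold]);print("holder k2",q,q.mean(0))
hold=[(135,145),(235,108),(268,233),(178,263)]
q2=np.array([onz(u,(x/2+176,y/2+74),.05)[:2]*1000 for x,y in hold]);print("holder k1",q2,q2.mean(0))
for q in(q,q2): print([np.arctan((q[i]-q[j])[1]/(q[i]-q[j])[0]) for i,j in((3,0),(2,1))])
print("collar",onz(v,(341.5,166.5),.054))
for w in(0,):
  for e in[((335,152),(344,152)),((346,192),(354,191))]: print([onz(v,q,.088) for q in e])
# triangulate far-right-bottom corner of the bow top in both views
print(tri([u,v],[(176+212/2,74+243/2),(244+221/2,70+244/2)]))
print(tri([u,v],[(176+193/2,74+246/2),(244+201/2,70+248/2)]))
E
```

```text
bright ((587.5750122070312, -6.672651290893555), (31.78211212158203, 9.29350471496582), 15.073979377746582) all ((585.3553466796875, -5.215435028076172), (36.33380889892578, 14.979695320129395), 15.65095329284668)
axis 0.2429963315445811 mean px [272.6975 181.2901]
bright ((586.9259643554688, -7.29669189453125), (32.36381912231445, 8.731794357299805), 15.236382484436035) all ((585.4107666015625, -7.992497444152832), (37.811580657958984, 10.559208869934082), 15.712815284729004)
axis 0.2683221539033615 mean px [343.5613 173.1789]
holder k2 [[566.3591 -34.2992]
 [553.4652   6.6698]
 [610.4099  22.1827]
 [621.6526 -20.9251]] [587.9717  -6.5929]
holder k1 [[564.7836 -35.3564]
 [550.3429  11.4486]
 [608.9665  23.2854]
 [621.7112 -20.5821]] [586.4511  -5.3011]
[np.float64(0.2373163181788665), np.float64(0.2659658166279553)]
[np.float64(0.25392612015734467), np.float64(0.19923225820485602)]
collar [ 0.5869 -0.0068  0.054 ]
[array([ 0.569 , -0.0138,  0.088 ]), array([ 0.5693, -0.0065,  0.088 ])]
[array([ 0.6027, -0.0058,  0.088 ]), array([0.6022, 0.0009, 0.088 ])]
(array([0.6027, 0.0012, 0.0898]), [np.float64(2.9889830286980673e-05), np.float64(2.9889830287216375e-05)])
(array([ 0.6042, -0.0071,  0.0882]), [np.float64(0.00016607444243269432), np.float64(0.00016607444243279198)])
```

Emit:
move_arm(moves=[[-6,11,-30,0.16],[-13,23,-60,0.313],[-13,23,-60,0.313],[-13,23,-60,0.313]], gripper=0.6)

```text
clock: 12.58
position: [0.5874, -0.0076, 0.1504]
tool_rot: [-3.141, 0.001, -2.881]
force: [0.4, -0.7, 0.0]
grip_width: 0.0514
finger_force: 0.0
```

```bash
python3 look.py k3; python3 - <<'E'
from h import *
import pickle
w=pickle.load(open("k3.pkl","rb"))
for b in blobs(w,"yellow",100):
    bb=np.array([onz(w,q[0],.088)[:2] for q in b[3]],np.float32)*1000
    print(b[:3],cv2.minAreaRect(bb))
print(w["s"]["tool_rot"])
E
```

```text
12.575 [ 0.5874 -0.0076  0.1504] [-3.1412  0.0012 -2.8805]
(2540.0, 327.61482939632543, 38.61922572178477) ((485.16363525390625, -29.20134162902832), (47.437557220458984, 18.67861557006836), 71.4195785522461)
(748.0, 317.8500445632798, 204.4708110516934) ((583.6218872070312, -8.422059059143066), (39.346710205078125, 9.499979972839355), 14.9989652633667)
[-3.1412  0.0012 -2.8805]
```

Emit:
move_arm(moves=[[0,0,-40,0],[0,0,-65,0],[0,0,-78,0],[0,0,-78,0],[0,0,-78,0]])

```text
clock: 13.25
position: [0.5874, -0.0077, 0.0725]
tool_rot: [-3.141, 0.002, -2.878]
force: [0.1, -0.3, 0.4]
grip_width: 0.0511
finger_force: 0.0
```

Emit:
move_arm(moves=[[0,0,0,0],[0,0,0,0],[0,0,0,0],[0,0,0,0],[0,0,0,0],[0,0,0,0]], gripper=0, newtons=80)

```text
clock: 14.0
position: [0.5871, -0.0078, 0.0718]
tool_rot: [-3.141, 0.001, -2.878]
force: [-0.8, -0.1, 5.8]
grip_width: 0.004
finger_force: 78.8
```

Emit:
move_arm(moves=[[0,0,15,0],[0,0,40,0],[0,0,80,0],[0,0,110,0],[0,0,110,0],[0,0,110,0]])

```text
clock: 14.75
position: [0.5864, -0.0076, 0.1813]
tool_rot: [3.142, -0.0, -2.877]
force: [-0.0, 0.3, -1.2]
grip_width: 0.0039
finger_force: 78.6
```

```bash
python3 look.py k4; python3 - <<'E'
from h import *
import pickle
w=pickle.load(open("k4.pkl","rb"))
for b in blobs(w,"yellow",30): print(b[:3],cv2.boundingRect(b[3]))
print({k:w["s"][k] for k in("grip_width","finger_force","force")})
for z in(0,17,-24): print(proj(w,w["s"]["position"]+np.array([0,0,(-21.8+z)/1000])))
cv2.imwrite("pics/k4c.png",cv2.resize(w["img"][170:400,200:440],None,fx=2.5,fy=2.5))
E
```

```text
14.75 [ 0.5864 -0.0076  0.1813] [ 3.1415 -0.0001 -2.8773]
(1760.5, 326.9520969421566, 48.42468995550506) (295, 18, 67, 62)
(1116.5, 318.2421256904015, 241.10210479175996) (308, 205, 21, 88)
{'grip_width': 0.003881574833805725, 'finger_force': 78.6177371442318, 'force': array([-0.002 ,  0.2901, -1.2213])}
[317.7334 230.9777]
[317.7286 242.6417]
[317.739  217.5723]
```

View pics/k4c.png

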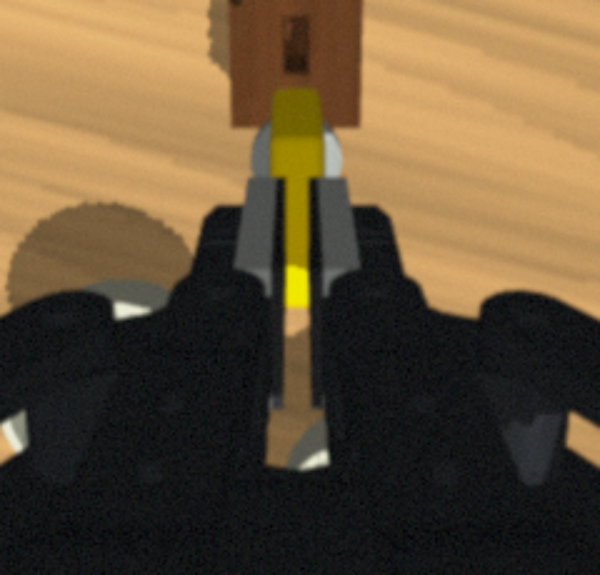

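The key is held centred and upright between the pads, with the collar at (319,231). Now I'll move it over the lock.

Emit:
move_arm(moves=[[-14,56,0,-0.06],[-29,112,0,-0.12],[-44,168,0,-0.19],[-58,224,0,-0.25],[-74,287,0,-0.319],[-74,287,0,-0.319],[-74,287,0,-0.319],[-74,287,0,-0.319]])

```text
clock: 15.8
position: [0.5131, 0.2777, 0.181]
tool_rot: [-3.141, -0.0, 3.085]
force: [0.2, 0.1, 0.6]
grip_width: 0.0039
finger_force: 78.7
```

```bash
python3 look.py k5; python3 - <<'E'
from h import *
import pickle
w=pickle.load(open("k5.pkl","rb")); s=w["s"]
Rt=Ro.from_euler("xyz",s["tool_rot"]).as_matrix()
print(s["position"],s["tool_rot"],s["force"])
for b in blobs(w,"yellow",30): print(b[:3],cv2.boundingRect(b[3]))
P=lambda x,y,z: proj(w,s["position"]+Rt@np.array([x,y,-z])) 
print("front bow bottom",P(.017,0,-.0218+.004),"front top",P(.017,0,.0162),"collar l/r",P(0,.01,-.0198),P(0,-.01,-.0198), "collar front",P(.01,0,-.0218))
o,h=keyway(w); print("plate",cv2.boundingRect(o)); print("mouth",proj(w,(.512,.2795,.094)))
cv2.imwrite("pics/k5c.png",cv2.resize(w["img"][120:320,200:440],None,fx=3,fy=3))
E
```

```text
15.8 [0.5131 0.2777 0.181 ] [-3.1408 -0.0002  3.085 ]
[0.5131 0.2777 0.181 ] [-3.1408 -0.0002  3.085 ] [0.2165 0.0683 0.5703]
(4651.5, 327.2863234082196, 209.22383460532444) (280, 159, 82, 134)
(37.0, 291.8288288288288, 192.38738738738738) (287, 177, 11, 24)
(33.0, 463.00505050505046, 195.6969696969697) (461, 188, 5, 16)
front bow bottom [317.3968 203.5483] front top [317.2968 224.6738] collar l/r [335.6472 232.4728] [299.1267 232.4516] collar front [317.4008 213.9308]
plate (279, 158, 85, 135)
mouth [319.917  198.9341]
```

View pics/k5c.png

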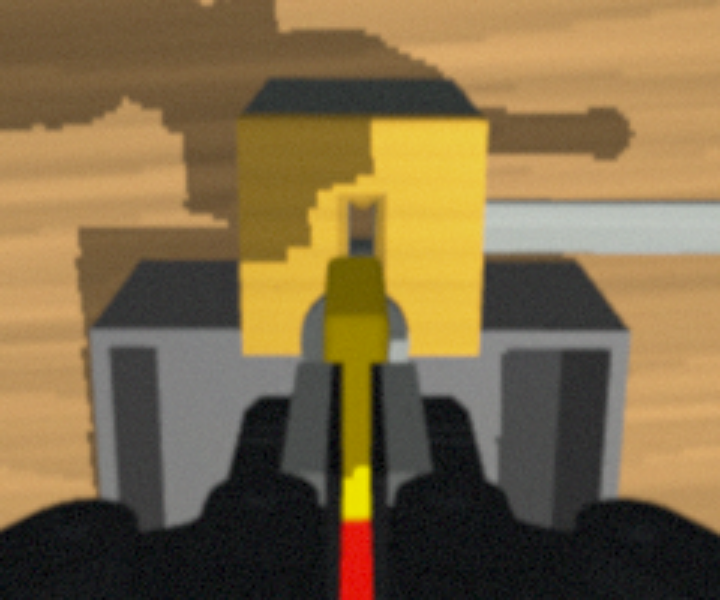

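The crop shows the key lined up with the slot. The key centre is at column 318.5 and the slot centre at column 321, so I need about +1.9 mm in y and -1.6 mm in x.

Emit:
move_arm(moves=[[-1.6,1.9,0,0],[-1.6,1.9,-20,0],[-1.6,1.9,-36,0],[-1.6,1.9,-40,0],[-1.6,1.9,-43,0],[-1.6,1.9,-45,0],[-1.6,1.9,-45,0]])

```text
clock: 16.73
position: [0.5113, 0.2814, 0.1367]
tool_rot: [3.141, 0.001, 3.087]
force: [-0.6, -0.2, 3.4]
grip_width: 0.0039
finger_force: 80.2
```

Emit:
move_arm(moves=[[0,0,-1,0],[0,0,-2,0],[0,0,-2,0]])

```text
clock: 17.1
position: [0.511, 0.2812, 0.1343]
tool_rot: [-3.141, -0.0, 3.087]
force: [0.4, 0.6, 0.6]
grip_width: 0.0042
finger_force: 79.2
```

Emit:
move_arm(moves=[[0,0,-1.5,0.03],[0,0,-3,-0.03],[0,0,-4,0.03],[0,0,-5,-0.03],[0,0,-6,0.03],[0,0,-7,-0.03],[0,0,-7,0]])

```text
clock: 17.98
position: [0.5109, 0.2812, 0.1271]
tool_rot: [-3.141, -0.0, 3.089]
force: [-0.1, -0.7, -0.2]
grip_width: 0.0035
finger_force: 78.6
```

Emit:
move_arm(moves=[[0,0,-2,0.03],[0,0,-4,-0.03],[0,0,-5,0.03],[0,0,-6,-0.03],[0,0,-7,0.03],[0,0,-8,-0.03],[0,0,-9,0.03],[0,0,-10,0],[0,0,-10,0]])

```text
clock: 19.1
position: [0.511, 0.2811, 0.1171]
tool_rot: [-3.141, -0.0, 3.086]
force: [0.5, 0.2, -1.0]
grip_width: 0.0042
finger_force: 78.8
```

Emit:
move_arm(moves=[[0,0,-1,0.03],[0,0,-2,-0.03],[0,0,-2,0]])

```text
clock: 19.48
position: [0.5115, 0.2813, 0.1159]
tool_rot: [3.141, 0.001, 3.088]
force: [0.6, -2.7, 9.0]
grip_width: 0.0041
finger_force: 82.9
```

```bash
python3 look.py k6; python3 - <<'E'
from h import *
import pickle
w=pickle.load(open("k6.pkl","rb")); s=w["s"]
print(s["position"],s["force"],s["moment"])
Rt=Ro.from_euler("xyz",s["tool_rot"]).as_matrix()
P=lambda x,y,z: proj(w,s["position"]+Rt@np.array([x,y,-z]))
print("collar/bow front bottom exp",P(.017,0,-.0178),P(.017,0,.0162))
# scan yellow(bow) vs brass hue down the column through the key, both pics
a=pickle.load(open("k5.pkl","rb"))
for n,v in(("k5",a),("k6",w)):
    print(n,[(r,*v["hsv"][r,319].tolist()) for r in range(150,262,4)])
    print(n,"row225",[(c,*v["hsv"][225,c].tolist()) for c in range(290,350,3)])
E
```

```text
19.475 [0.5115 0.2813 0.1159] [3.1412 0.0011 3.0875]
[0.5115 0.2813 0.1159] [ 0.5718 -2.7292  8.9729] [-0.6176 -0.0143 -0.0328]
collar/bow front bottom exp [317.4031 203.5462] [317.3048 224.6718]
k5 [(150, 90, 19, 54), (154, 126, 26, 49), (158, 21, 135, 85), (162, 22, 191, 135), (166, 21, 174, 142), (170, 21, 183, 135), (174, 22, 193, 136), (178, 22, 189, 185), (182, 23, 179, 236), (186, 21, 188, 197), (190, 17, 134, 116), (194, 17, 120, 119), (198, 18, 128, 98), (202, 64, 32, 64), (206, 25, 211, 109), (210, 25, 244, 113), (214, 25, 255, 110), (218, 26, 244, 112), (222, 26, 255, 112), (226, 26, 255, 149), (230, 26, 255, 155), (234, 25, 255, 157), (238, 26, 255, 153), (242, 26, 255, 154), (246, 26, 255, 155), (250, 26, 255, 158), (254, 25, 255, 151), (258, 26, 255, 157)]
k5 row225 [(290, 22, 182, 228), (293, 22, 183, 230), (296, 22, 184, 229), (299, 22, 183, 230), (302, 22, 73, 115), (305, 60, 10, 101), (308, 25, 185, 109), (311, 26, 255, 132), (314, 26, 255, 134), (317, 25, 255, 137), (320, 26, 255, 135), (323, 26, 255, 138), (326, 25, 255, 132), (329, 24, 113, 102), (332, 0, 0, 94),
[... 414 characters left out ...]
 (210, 26, 251, 116), (214, 26, 255, 116), (218, 26, 255, 114), (222, 26, 255, 116), (226, 25, 255, 152), (230, 26, 255, 162), (234, 26, 255, 165), (238, 26, 255, 163), (242, 26, 255, 165), (246, 26, 255, 161), (250, 26, 255, 164), (254, 26, 255, 163), (258, 26, 255, 162)]
k6 row225 [(290, 22, 184, 137), (293, 21, 174, 142), (296, 21, 181, 141), (299, 21, 147, 123), (302, 78, 12, 104), (305, 54, 12, 103), (308, 25, 228, 114), (311, 25, 255, 134), (314, 25, 255, 143), (317, 26, 255, 143), (320, 25, 255, 142), (323, 26, 255, 140), (326, 26, 255, 137), (329, 25, 99, 103), (332, 20, 50, 102), (335, 21, 189, 162), (338, 21, 182, 207), (341, 21, 190, 203), (344, 22, 189, 205), (347, 23, 182, 237)]
```

Emit:
move_arm(moves=[[0,0,0,-0.12],[0,0,0,-0.24],[0,0,0,-0.36],[0,0,0,-0.48],[0,0,0,-0.6],[0,0,0,-0.6]])

```text
clock: 20.27
position: [0.5116, 0.2813, 0.1159]
tool_rot: [3.141, 0.001, 2.486]
force: [0.4, -2.7, 9.7]
grip_width: 0.0039
finger_force: 82.5
```

```bash
python3 -c "
from h import *
s=monitor.observe();print(s['moment'],s['force'],s['qpos'])"
```

```text
[-0.6748 -0.1544  0.0525] [ 0.3801 -2.6729  9.6545] [-0.7731  0.5953  0.2412  1.81   -0.1954  0.7581  0.4857]
```

Emit:
move_arm(moves=[[0,0,0,-0.13],[0,0,0,-0.26],[0,0,0,-0.39],[0,0,0,-0.52],[0,0,0,-0.65],[0,0,0,-0.78],[0,0,0,-0.9],[0,0,0,-0.97],[0,0,0,-1.0],[0,0,0,-1.03],[0,0,0,-1.03]])

```text
clock: 21.65
position: [0.5116, 0.2812, 0.1159]
tool_rot: [3.14, -0.0, 1.458]
force: [-0.2, -2.0, 10.2]
grip_width: 0.0037
finger_force: 83.6
```

```bash
cat > st.py <<'E'
from h import *
s=monitor.observe();print(s['moment'],s['force'],s['qpos'],s["tool_rot"])
for n in("top","scene"):
    v=shot(n)
    for b in blobs(v,"yellow",4):
        X=onz(v,b[1:3],.078); print(n,np.round(b[:3],1),X, "rel",X[:2]-[.512,.2795],"ang",np.arctan2(*(X[:2]-[.512,.2795])[::-1]))
E
python3 st.py
```

```text
[-0.6486 -0.0632  0.1652] [-0.1677 -1.968  10.1741] [-0.9594  0.6463  0.5217  1.8198 -0.4356  0.7903 -0.3263] [ 3.1405 -0.0004  1.4576]
top [ 65.  350.7 225.1] [ 0.4823 -0.0287  0.078 ] rel [-0.0297 -0.3082] ang -1.6668719074047962
top [  8.5 240.9 214. ] [0.513  0.2756 0.078 ] rel [ 0.001  -0.0039] ang -1.3204468543900567
scene [355.5 269.6 211.8] [ 0.492  -0.0377  0.078 ] rel [-0.02   -0.3172] ang -1.6336937903311293
scene [ 71.  361.2 145.5] [0.4766 0.3303 0.078 ] rel [-0.0354  0.0508] ang 2.1800864526164743
```

Emit:
move_arm(moves=[[0,0,0,-0.03],[0,0,0,-0.06],[0,0,0,-0.06],[0,0,0,-0.06]])

```text
clock: 22.25
position: [0.5116, 0.2812, 0.1159]
tool_rot: [3.14, -0.001, 1.398]
force: [0.2, -2.5, 11.0]
grip_width: 0.004
finger_force: 83.5
```

```bash
python3 - <<'E'
from h import *
s=monitor.observe();print(s['clock'],s['moment'],s['force'],s["tool_rot"],s["finger_force"])
# bar tip: pixels in top view near expected (bin +x) direction: print hsv along the bar, and wrist camera yellow
t=shot("top"); L=np.array([.512,.2795,.078])
for a in(-.055,.05,-.15):
    print(a,[tuple(t["hsv"][tuple(np.round(proj(t,L+d*np.array([np.cos(a),np.sin(a),0]))).astype(int)[::-1])].tolist()) for d in np.arange(.05,.13,.008)])
w=shot("wrist","k7.png")
p=proj(w,L+.11*np.array([np.cos(-.055),np.sin(-.055),0]));print(p)
for b in blobs(w,"yellow",5): print(np.round(b[:3],1),onz(w,b[1:3],.078))
E
```

```text
22.25 [-0.6472 -0.1145  0.1331] [ 0.1867 -2.4628 10.9587] [ 3.1405 -0.0006  1.398 ] 83.532972978428
-0.055 [(27, 13, 221), (33, 12, 219), (33, 13, 214), (27, 12, 216), (30, 13, 218), (2, 127, 122), (2, 120, 125), (29, 157, 198), (7, 197, 216), (2, 199, 238)]
0.05 [(21, 12, 210), (30, 15, 208), (23, 15, 209), (28, 16, 208), (21, 17, 210), (13, 9, 202), (49, 10, 204), (60, 6, 208), (23, 143, 223), (0, 193, 239)]
-0.15 [(17, 14, 128), (10, 16, 148), (6, 17, 153), (20, 14, 159), (11, 26, 136), (1, 204, 209), (1, 191, 251), (1, 197, 241), (2, 196, 237), (1, 203, 237)]
[503.3098 205.5889]
[6627.5  321.5  217.4] [0.5147 0.2846 0.078 ]
[ 59.5 507.8 192. ] [0.6247 0.2813 0.078 ]
[ 46.  492.7 180.9] [0.6163 0.2895 0.078 ]
```

Emit:
move_arm(moves=[[0,0,0,-0.04],[0,0,0,-0.08],[0,0,0,-0.08],[0,0,0,-0.08]])

```text
clock: 22.85
position: [0.5117, 0.2812, 0.1159]
tool_rot: [3.14, -0.001, 1.318]
force: [0.1, -2.5, 10.5]
grip_width: 0.0039
finger_force: 83.6
```

```bash
cat > bar.py <<'E'
from h import *
s=monitor.observe();print(s['clock'],s['moment'],s['force'],s["tool_rot"],s["position"])
w=shot("wrist"); L=np.array([.512,.2795,.078])
for b in blobs(w,"yellow",5): X=onz(w,b[1:3],.078);print("w",np.round(b[:3],1),X,np.arctan2(*(X-L)[1::-1]))
# grey bar in top view, above the red lid / bin: bright unsaturated pixels
for n,v in(("w",w),("top",shot("top"))):
    m=cv2.inRange(v["hsv"],np.array((0,0,185)),np.array((180,40,255)))
    q=[proj(v,L+np.array(d)) for d in((.035,-.03,0),(.035,.05,0),(.118,.05,0),(.118,-.03,0))]
    k=np.zeros(m.shape,np.uint8);cv2.fillPoly(k,[np.int32(np.round(q))],255)
    p=np.argwhere(m&k)[:,::-1]
    X=np.array([onz(v,a,.08)[:2] for a in p.astype(float)])
    if len(X)>10:
        f=np.polyfit(X[:,0],X[:,1],1); print(n,len(X),"slope",f[0],"y at lock",np.polyval(f,.512),X.min(0),X.max(0))
E
python3 bar.py
```

```text
22.85 [-0.6344 -0.148   0.1512] [ 0.0923 -2.5131 10.4697] [ 3.1405 -0.0007  1.318 ] [0.5117 0.2812 0.1159]
w [6776.5  321.1  218. ] [0.5147 0.2841 0.078 ] 1.0433988540770922
w [ 60.5 508.1 191.1] [0.6246 0.2729 0.078 ] -0.058533375831408906
w [ 40.  493.2 180.6] [0.6169 0.2813 0.078 ] 0.017172973274338556
w [  5.  361.5 266.4] [0.5312 0.2473 0.078 ] -1.0340857996326387
w [  5.  497.2 206.3] [0.6173 0.2652 0.078 ] -0.1348454724168621
w 89 slope -0.09244268085974366 y at lock 0.2831652410376553 [0.5467 0.2771] [0.5791 0.2821]
top 122 slope -0.04996807172318514 y at lock 0.27906031370723394 [0.5463 0.2675] [0.6215 0.2812]
```

Emit:
move_arm(moves=[[0,0,0,-0.04],[0,0,0,-0.08],[0,0,0,-0.08],[0,0,0,-0.08]])

```text
clock: 23.45
position: [0.5117, 0.2812, 0.1159]
tool_rot: [3.14, -0.001, 1.238]
force: [0.9, -2.1, 10.1]
grip_width: 0.0039
finger_force: 83.3
```

```bash
python3 bar.py
```

```text
23.45 [-0.5822 -0.1773  0.2742] [ 0.9025 -2.0743 10.1047] [ 3.1405 -0.0008  1.2383] [0.5117 0.2812 0.1159]
w [6934.5  321.2  218.8] [0.5148 0.2834 0.078 ] 0.9587317264554521
w [ 66.  507.1 177.3] [0.6245 0.2723 0.078 ] -0.0639233228503278
w [ 40.  491.5 167.8] [0.6171 0.2807 0.078 ] 0.011630305315542381
w [  8.  367.5 265.5] [0.5321 0.2453 0.078 ] -1.0403980528616363
w 71 slope -0.09633211347023551 y at lock 0.28295876701653944 [0.5467 0.2768] [0.5775 0.2822]
top 104 slope -0.032280936483191094 y at lock 0.2766756653037636 [0.5463 0.2675] [0.6215 0.2812]
```

```bash
python3 - <<'E'
from h import *
v=shot("top")
for b in blobs(v,"red",30): print(np.round(b[:3],1),cv2.boundingRect(b[3]),onz(v,b[1:3],.065))
print(monitor.observe()["clock"]); print(bot.job_done())
E
```

```text
[154.5 242.6 172.7] (234, 166, 18, 18) [0.6298 0.2745 0.065 ]
23.6
the job is handed in; nothing more can be done
None
```

I handed the job in at 23.6 s: the red-lidded canister stands upright in the bin, and the key is fully home and turned clockwise to its stop. The bar lies across the bin's mouth and the gripper is still holding the key turned; no verdict came back.

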